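# Exchange the spent drying tube on the gas line

## Robot

A 6-joint arm with a two-finger parallel gripper is mounted at the origin on the work surface. World frame = base frame: x ahead of the robot, y to its left, z up, the work surface at z = 0. Lengths are in mm, angles in rad, forces in N, time in s.
With the tool pointing down it reaches from about 350 to 950 mm from the base axis. Payload 17.4 kg.
Tool frame: the origin (TCP) lies at the very end of the fingers, on their centre line; the grasp point (between the pads) lies 19 mm behind it; z points along the fingers, x is the direction in which the jaws open and shut, and the axes are right-handed (so a half turn about z gives the same grasp; the last joint's range is limited). The gripper opens to 93 mm and grips with 3 to 60 N. Pads are 15 mm wide; open, the fingers measure 128 mm over their backs; the gripper's body (75 mm by 188 mm) begins 65 mm behind the grasp point.
Start: joints at [1.131, 0.116, 1.442, -0, 1.584, -0.038], TCP at [263.984, 621.244, 218.646] pointing down, gripper open.
Joint ranges: [-2.83, 2.83], [-0.83, 2.19], [0.07, 2.5], [-1.14, 4.28], [0.01, 3], [-2.97, 2.97]. Speed limits (rad/s): [1.89, 1.89, 2.22, 3.14, 3.14, 3.14].

## Interface

Orientations are given as a rotation vector (axis times angle).
In Python, from workcell import * gives the robot as it stands. The module is installed in compiled form; this text tells all that it offers.
- The arm moves only by the shell command python3 -m creep 'ROWS' [FORCE]. ROWS is JSON, a list of rows, each a list of 7 numbers: the shift along the tool's x, y, z in cm, then the turn, a rotation vector about the tool's x, y, z in degrees, then the gripper's target within -1 to 1 (shut at 1, half-way at 0, fully open at -1). A call has exactly 8 rows; each row shifts and turns the pose as measured when the row begins, along the tool's axes as they then stand; what a row does not reach is not made up. A row lasts 1/10 s, in which the tool goes at most 50 mm and 8.59 degrees, less where a joint would pass 70% of its speed; a pose out of reach is approached as far as the arm can. A call with a gripper value outside its range is refused whole. The fingers move at their own pace and stop on an object; FORCE is the grip in N (left out, the last holds). Time passes only in rows, so rows that do not move let the fingers close, or fill a call up. It gives the time, the measured TCP pose, the force and the opening at its end, in the units of the state.
- sense(): the state, without advancing time (a new reading comes with each control period).
- get_image(name): name is "scene" or "side" or "wrist"; returns (picture, depth): 480x640x3 uint8, red, green, blue; 480x640 float32, mm along the optical axis (not along the pixel's ray), 0 where there is no reading.
- camera_info(name): a dict with "vfov" (degrees; the focal length in pixels is half the picture's height over the tangent of half this angle, whatever the lens; pixels are square), "cx", "cy" (the principal point, pixels), "R" (3x3) and "t" (3): a world point X has camera coordinates R X + t; the wrist camera has in their place "T_tool_cam" (4x4, takes a point from camera to tool coordinates, whose origin is the TCP and whose axes are the tool frame's). Camera axes: x right, y down, z forward; pixel columns grow to the right and rows downward; lengths in mm; the calibration is good to about 2 mm. The wrist camera is an equidistant fisheye: a pixel r from the principal point sees the ray r / f radians off the axis. A picture is of the moment at which its call begins: read the wrist's pose just before it. camera_info takes no time and is no camera call.
- close_job(): hands the job in, once; it reports no verdict.
The state is a dict: "clock": time; "q": joint angles; "dq": joint speeds; "joint_efforts": joint torques, N m; "ee_pos": TCP position; "orientation": TCP orientation; "force": force on the tool from outside, world axes, zero at the start; "wrist_torque": the same for the moment, N m; "opening": finger opening in mm.
Only numpy, scipy, OpenCV 4.12 (cv2) and the standard library are available. Lean on these libraries where they do the work, as an engineer would, in place of code of your own. Each camera call takes 0.05 s, during which the arm holds its last target. There are 200 camera calls.

## Task

The glass U-shaped drying tube on the gas-line stand is spent (dark green filling): lift it off and hang it in the empty place of the three-place rack, then hang the fresh tube (orange filling) from the rack on the stand in its stead. Turn each tube so that both of its side arms lie right down in a facing pair of notches, roughly centred, the bend hanging down between them, set it down gently without knocking it against anything and let go. This is glassware: leave the third tube in its place and do not shift or tip anything else on the bench.

Things in the scene. Friction and masses are not known exactly. Their poses are not given: they have to be found in the camera images.
- spent_tube_bridge (a point): Middle of the clear glass bridge (level rod 10 mm thick, 60 mm free length) joining the two legs of the spent tube (dark green beads), at the start on the stand. Lift the tube by it, pinched from above across the rod. It is in line with the side arms. y axis: along bridge and arms; z: up when hanging.
- fresh_tube_bridge (a point): Middle of the clear glass bridge (level rod 10 mm thick, 60 mm free length) joining the two legs of the fresh tube (orange beads), at the start in one of the rack's places. Lift the tube by it, pinched from above across the rod. It is in line with the side arms. y axis: along bridge and arms; z: up when hanging.
- third_tube_bridge (a point): Middle of the clear glass bridge (level rod 10 mm thick, 60 mm free length) joining the two legs of the third tube (dark green beads), which stays in the rack. Lift the tube by it, pinched from above across the rod. It is in line with the side arms. y axis: along bridge and arms; z: up when hanging.
- spent_tube_arm1 (a point): Point on the spent tube's side arm, 64 mm along +y from its bridge's middle, where the arm lies in a notch.
- spent_tube_arm2 (a point): The same on its other arm, 64 mm along -y.
- fresh_tube_arm1 (a point): Point on the fresh tube's side arm, 64 mm along +y from its bridge's middle, where the arm lies in a notch.
- fresh_tube_arm2 (a point): The same on its other arm, 64 mm along -y.
- spent_tube: Spent (dark green) tube, U-shaped, the same either way round; origin and axes as its bridge point. Legs 16 mm thick, 76 mm between centres; black stoppers end 20 mm above the origin, the bend 101 mm below. Side arms 8 mm thick, level, reaching 84 mm either side of the origin, 12 mm bead near the end. 80 to 150 g.
- fresh_tube: Fresh (orange) tube, U-shaped, the same either way round; origin and axes as its bridge point. Legs 16 mm thick, 76 mm between centres; black stoppers end 20 mm above the origin, the bend 101 mm below. Side arms 8 mm thick, level, reaching 84 mm either side of the origin, 12 mm bead near the end. 80 to 150 g.
- third_tube: Third (dark green) tube, U-shaped, the same either way round; origin and axes as its bridge point. Legs 16 mm thick, 76 mm between centres; black stoppers end 20 mm above the origin, the bend 101 mm below. Side arms 8 mm thick, level, reaching 84 mm either side of the origin, 12 mm bead near the end. 80 to 150 g.
- stand_place (a point): Where the bridge's middle is when a tube hangs properly on the stand, 130 mm above the bench. y axis: line of the arms (either way round). Two notched brackets, 6 mm thick and 40 mm wide, stand 64 mm either side along y; notches 13 mm wide, flaring to 29 mm at the mouth, floor 4 mm below this point, rim 14 mm above it.
- rack_place_a (a point): First place of the rack: where the bridge's middle is when a tube hangs properly, 140 mm above the bench. y axis: line of the arms (either way round). Notches as on the stand, 64 mm either side along y, in two rails that run along x. One place holds the fresh tube, one the third tube, one is empty, in any order.
- rack_place_b (a point): Middle place of the rack, 66 mm along the rack's x from the first; otherwise the same.
- rack_place_c (a point): Last place of the rack, 66 mm along x from the middle; otherwise the same.
- dish: Small white porcelain dish, 52 mm across and 12 mm high, on the rack's base under the empty place; a tube hangs clear above it. Origin: centre of its underside. Leave it.
- clear_bottle: Clear bottle with green cap, 86 mm across, 181 mm tall, standing between stand and rack, nearer than the retort stand. Origin: centre of its underside.
- amber_bottle: Amber bottle with black cap, 60 mm across, 125 mm tall, close behind the stand. Origin: centre of its underside.
- bead_jar: Jar of orange beads, 72 mm across, 95 mm tall, close behind the rack. Origin: centre of its underside.
- beaker: Empty glass beaker, 68 mm across, 88 mm tall, in front of the stand. Origin: centre of its underside.
- retort_stand: Fixed retort stand near the middle of the bench: base 180 x 100 x 10 mm, steel rod 12 mm thick and 450 mm tall, too tall to pass over; a bubble flow meter is clamped 90 mm from the rod on the side away from the robot (+x). Origin: under the rod; base and clamps run along +x. Pass a tube across on the robot's side of the rod.
- wrench: Spanner, 150 mm long, lying flat on the bench. Origin: on its underside, x along its length.
- rack: Fixed aluminium rack with two notched rails and three places 66 mm apart; base 200 x 150 mm, top 10 mm above the bench. Origin: centre of its underside, x along its rails.
- stand: Fixed gas-line stand: grey base 110 x 250 mm, 14 mm high, two steel brackets. Origin: under the middle between the brackets, y along the line of the arms. A flow meter 118 mm tall stands 115 mm away along +y, a small valve 58 mm tall 102 mm away along -y.

How it is judged (in metres and radians):
On the way, in this order (a step that is already met when the one before it is completed fails the run):
1. the spent tube hangs in the rack's empty place, both arms down in their notches, released (((y of spent_tube_bridge in the frame of rack_place_a between -0.01 and 0.01 m and x of spent_tube_arm1 in the frame of rack_place_a between -0.005 and 0.005 m and z of spent_tube_arm1 in the frame of rack_place_a between -0.0035 and 0.0035 m and x of spent_tube_arm2 in the frame of rack_place_a between -0.005 and 0.005 m and z of spent_tube_arm2 in the frame of rack_place_a between -0.0035 and 0.0035 m and angle between spent_tube's own z axis and vertical below 0.2 rad) or (y of spent_tube_bridge in the frame of rack_place_b between -0.01 and 0.01 m and x of spent_tube_arm1 in the frame of rack_place_b between -0.005 and 0.005 m and z of spent_tube_arm1 in the frame of rack_place_b between -0.0035 and 0.0035 m and x of spent_tube_arm2 in the frame of rack_place_b between -0.005 and 0.005 m and z of spent_tube_arm2 in the frame of rack_place_b between -0.0035 and 0.0035 m and angle between spent_tube's own z axis and vertical below 0.2 rad) or (y of spent_tube_bridge in the frame of rack_place_c between -0.01 and 0.01 m and x of spent_tube_arm1 in the frame of rack_place_c between -0.005 and 0.005 m and z of spent_tube_arm1 in the frame of rack_place_c between -0.0035 and 0.0035 m and x of spent_tube_arm2 in the frame of rack_place_c between -0.005 and 0.005 m and z of spent_tube_arm2 in the frame of rack_place_c between -0.0035 and 0.0035 m and angle between spent_tube's own z axis and vertical below 0.2 rad)) and linear speed of spent_tube below 0.03 m/s and contact force between the fingers and spent_tube below 0.05 N), for 0.2 s.
2. the fresh tube hangs on the stand, both arms down in their notches, released (y of fresh_tube_bridge in the frame of stand_place between -0.01 and 0.01 m and x of fresh_tube_arm1 in the frame of stand_place between -0.005 and 0.005 m and z of fresh_tube_arm1 in the frame of stand_place between -0.0035 and 0.0035 m and x of fresh_tube_arm2 in the frame of stand_place between -0.005 and 0.005 m and z of fresh_tube_arm2 in the frame of stand_place between -0.0035 and 0.0035 m and angle between fresh_tube's own z axis and vertical below 0.2 rad and linear speed of fresh_tube below 0.03 m/s and contact force between the fingers and fresh_tube below 0.05 N), for 0.2 s.
At the end, for the whole second after the job is handed in: Orange tube on the stand, green tube from the stand in a place of the rack; each with both arms down in their notches (height within 3.5 mm, sideways 5 mm), centred within 10 mm lengthwise, bend down within 0.2 rad, at rest and released (all of step 1 and all of step 2); the robot touches nothing.
It fails at once if the third tube is shifted more than 12 mm or swung more than 0.35 rad (distance of third_tube from where it was at the start of the episode above 0.012 m or angle between third_tube's own z axis and vertical above 0.35 rad).
It fails at once if something else on the bench is shifted more than 20 mm or tipped more than 0.3 rad (distance of any of clear_bottle, amber_bottle, bead_jar, beaker, wrench, dish from where it was at the start of the episode above 0.02 m or angle between any of clear_bottle, amber_bottle, bead_jar, beaker, wrench, dish's own z axis and vertical above 0.3 rad).
It fails at once if a tube is knocked hard (over 25 N) against the stand, the rack or the retort stand (contact force between any of spent_tube, fresh_tube and stand above 25 N or contact force between any of spent_tube, fresh_tube and rack above 25 N or contact force between any of spent_tube, fresh_tube and retort_stand above 25 N).
It also fails if it takes over 67 s, if anything falls off the work surface, if the arm or the gripper's body presses on something with over 40 N, if the wrist force passes 120 N, or if a joint passes its speed limit or range.

## Working session

There is one attempt and no reset: what is moved stays moved. The work goes in short steps, Python scripts to look and compute and a shell command to move; the robot and the scene stay as the last step left them, time stands still between calls to the robot, and variables do not carry over. Pictures are saved under pics/ and viewed, on a budget of 10 in all, crops included, one or two more only if the job needs it, and the job is handed in when it is done.

```bash
mkdir -p pics
cat > h.py <<'E'
from workcell import *
import numpy as np, cv2
from scipy.spatial.transform import Rotation as Rot
def cloud(name):
    ci=camera_info(name); im,d=get_image(name)
    f=240/np.tan(np.radians(ci['vfov'])/2)
    v,u=np.mgrid[0:480,0:640]
    P=np.stack([(u-ci['cx'])/f*d,(v-ci['cy'])/f*d,d],-1)
    R=np.array(ci['R']);t=np.array(ci['t'])
    W=(P-t)@R; W[d==0]=np.nan
    return im,d,W
def save(n,im): cv2.imwrite('pics/'+n,im[:,:,::-1])
E
python3 - <<'E'
from h import *
s=sense();print({k:np.round(v,3) for k,v in s.items()})
for n in('scene','side'):
    im,d,W=cloud(n);save(n+'0.png',im);np.savez('/tmp/'+n,im=im,d=d,W=W);print(camera_info(n))
print(camera_info('wrist'))
E
```

```text
{'clock': np.float64(0.0), 'q': array([ 1.131,  0.116,  1.442, -0.   ,  1.584, -0.038]), 'dq': array([-0.   , -0.001,  0.   , -0.001, -0.001, -0.   ]), 'joint_efforts': array([ 1.0000e-03, -7.2127e+01, -6.2262e+01,  7.8000e-02,  2.4000e-02,
       -0.0000e+00]), 'ee_pos': array([263.892, 621.072, 217.93 ]), 'orientation': array([ 2.620e+00,  1.733e+00, -1.000e-03]), 'force': array([-0.946, -0.153,  0.326]), 'wrist_torque': array([0.003, 0.021, 0.034]), 'opening': np.float64(92.889)}
{'vfov': 43.17746352031614, 'cx': 315.0880216135358, 'cy': 245.27455569348794, 'R': array([[-4.57933182e-02,  9.98950682e-01,  7.12091455e-04],
       [ 8.51894882e-01,  3.94243353e-02, -5.22226800e-01],
       [-5.21706892e-01, -2.33078710e-02, -8.52806345e-01]]), 't': array([  22.52222837, -381.06213704, 1559.04460082])}
{'vfov': 55.17950064448166, 'cx': 314.0962202084795, 'cy': 243.25697786346885, 'R': array([[ 0.99232535, -0.12352188,  0.00572275],
       [-0.0926848 , -0.77363295, -0.62681862],
       [ 0.08185312,  0.62147759, -0.77914419]]), 't': array([-523.03447056,  101.3482143 , 1003.11548147])}
{'vfov': 65.70646984690485, 'cx': 321.14071258275334, 'cy': 234.29239212644626, 'T_tool_cam': array([[ 9.99999579e-01, -6.68318142e-04,  6.29418167e-04,
         3.78333574e-01],
       [ 4.55749060e-04,  9.56545366e-01,  2.91583186e-01,
        -8.19672844e+01],
       [-7.96937364e-04, -2.91582776e-01,  9.56545268e-01,
        -1.66719784e+02],
       [ 0.00000000e+00,  0.00000000e+00,  0.00000000e+00,
         1.00000000e+00]])}
```

View pics/scene0.png

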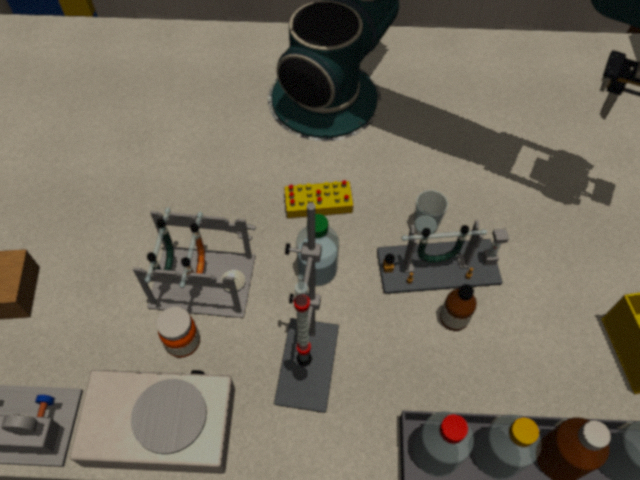

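View pics/side0.png

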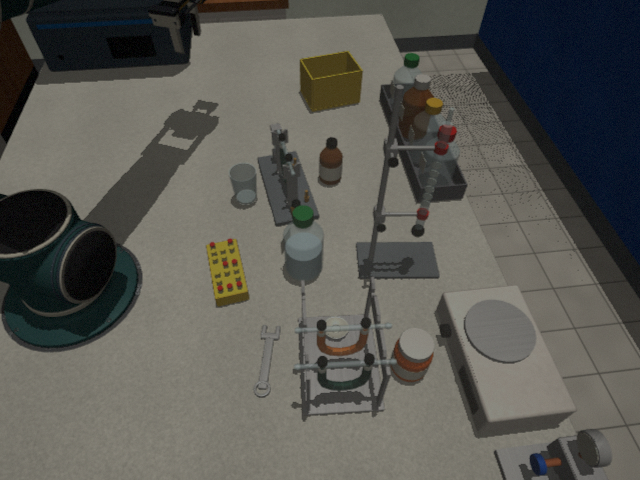

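The scene camera shows the rack at left, with its third tube near (165,245), the orange tube near (198,250) in the middle place and the empty place over the dish (232,280). The stand is at right with the spent tube near (440,245), and the retort rod and clear bottle are near (315,250) between them. The side view agrees. Next I'll get metric positions from the depth.

```bash
cat > /tmp/a.py <<'E'
from h import *
for n in('scene','side'):
    D=np.load(f'/tmp/{n}.npz');W=D['W'];im=D['im'].astype(int)
    z=W[...,2]
    print(n,'bench z',np.nanmedian(z[(abs(z)<15)]))
    for nm,b in(('rack',(350,650,-420,-100)),('stand',(350,650,60,450))):
        r=(W[...,0]>b[0])&(W[...,0]<b[1])&(W[...,1]>b[2])&(W[...,1]<b[3])
        def cl(mask,t,mn=6):
            nn,L,st,c=cv2.connectedComponentsWithStats((mask&r).astype(np.uint8),connectivity=8)
            for i in range(1,nn):
                if st[i,4]>=mn:
                    p=W[L==i]; print(nm,t,st[i,4],np.round(c[i]),'mean',np.round(np.mean(p,0)),'min',np.round(p.min(0)),'max',np.round(p.max(0)))
        cl((im.max(-1)<60)&(z>125)&(z<175),'dark')
        cl((z>115)&(z<175)&(im.max(-1)>=60),'high',15)
        m=r&(z>4)&(z<20); p=W[m][:,:2].astype(np.float32)
        print(nm,'base',cv2.minAreaRect(p),np.median(z[m]))
E
python3 /tmp/a.py
```

```text
scene bench z -0.5244250192845302
rack dark 598 [195. 223.] mean [ 493. -234.  142.] min [ 481. -320.  125.] max [ 523. -136.  164.]
rack dark 66 [152. 258.] mean [ 584. -300.  157.] min [ 575. -308.  142.] max [ 590. -293.  164.]
rack dark 65 [185. 262.] mean [ 591. -236.  158.] min [ 583. -244.  148.] max [ 598. -229.  164.]
rack dark 9 [156. 267.] mean [ 588. -298.  128.] min [ 584. -301.  126.] max [ 591. -295.  132.]
rack dark 44 [140. 274.] mean [ 610. -321.  137.] min [ 608. -329.  126.] max [ 613. -311.  148.]
rack dark 159 [166. 277.] mean [ 613. -273.  136.] min [ 610. -303.  125.] max [ 621. -246.  150.]
rack dark 233 [209. 281.] mean [ 618. -192.  136.] min [ 614. -236.  125.] max [ 623. -145.  152.]
rack high 473 [195. 217.] mean [ 484. -235.  147.] min [ 458. -326.  115.] max [ 507. -135.  159.]
rack high 1121 [178. 263.] mean [ 584. -254.  143.] min [ 483. -332.  115.] max [ 636. -143.  161.]
rack high 17 [181. 226.] mean [ 486. -268.  118.] min [ 484. -279.  115.] max [ 489. -253.  122.]
rack base ((499.756591796875, -259.63507080078125), (299.5732116699219, 318.87707
[... 2834 characters left out ...]
. 130.] max [501. 242. 152.]
stand dark 22 [296. 168.] mean [508. 187. 133.] min [503. 183. 126.] max [513. 192. 141.]
stand dark 25 [285. 169.] mean [482. 184. 134.] min [477. 180. 125.] max [489. 186. 142.]
stand high 123 [278. 130.] mean [477. 343. 126.] min [459. 308. 115.] max [499. 379. 145.]
stand high 70 [283. 146.] mean [485. 267. 133.] min [476. 238. 118.] max [492. 289. 141.]
stand high 94 [290. 168.] mean [494. 189. 133.] min [478. 167. 119.] max [504. 209. 147.]
stand high 30 [298. 166.] mean [512. 189. 134.] min [504. 185. 116.] max [517. 195. 145.]
stand base ((500.3900146484375, 259.44293212890625), (293.8405456542969, 385.2377014160156), 1.094215750694275) 13.758472688632622
```

Run:
```python
import cv2
a=cv2.imread('pics/scene0.png')
c=cv2.hconcat([cv2.resize(a[200:325,130:265],(400,370),interpolation=2),cv2.resize(a[185:310,370:505],(400,370),interpolation=2)])
b=cv2.imread('pics/side0.png')
d=cv2.hconcat([cv2.resize(b[270:420,280:440],(400,230),interpolation=2),cv2.resize(b[115:230,220:350],(400,230),interpolation=2)])
cv2.imwrite('pics/crop.png',cv2.vconcat([c,d]))
```

```text
(no output)
```

View pics/crop.png

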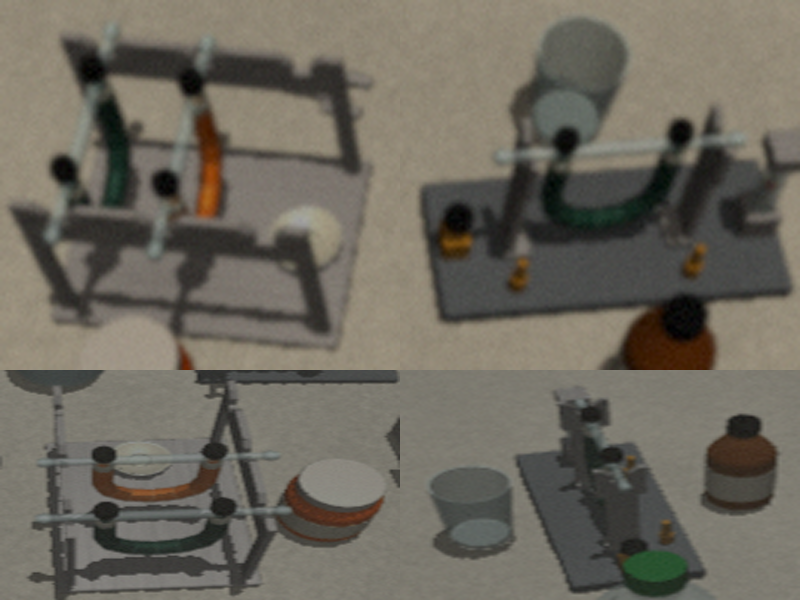

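The crops show the rack places from left to right: third tube, fresh tube, empty over the dish. The spent tube is roughly at (491,251), with its line at about 96.5°. The beaker is just in front of the stand and the amber bottle behind it. I'll turn the tool now and locate the tall obstacles.

```bash
python3 -m creep '[[0,0,-0.5,0,0,7.56,0.3],[0,0,-0.5,0,0,7.56,0.3],[0,0,-0.5,0,0,7.56,0.3],[0,0,-0.5,0,0,7.56,0.3],[0,0,-0.5,0,0,7.56,0.3],[0,0,-0.5,0,0,7.56,0.3],[0,0,-0.5,0,0,7.56,0.3],[0,0,-0.5,0,0,7.56,0.3]]' 15
cat >> h.py <<'E'
def go(p,ang=None):
    "remaining shift (cm, tool axes) and turn (deg, rotvec) to TCP p with tool straight down, tool x at world angle ang"
    s=sense();R=Rot.from_rotvec(s['orientation']);M=R.as_matrix()
    print('pos',np.round(s['ee_pos'],1),'xang',round(np.degrees(np.arctan2(M[1,0],M[0,0])),2),'tilt',np.round(M[:2,2],4),'F',np.round(s['force'],1),'open',round(float(s['opening']),1),'t',round(float(s['clock']),2))
    if p is not None: print('shift cm',np.round(R.inv().apply(np.array(p)-s['ee_pos'])/10,2))
    if ang is not None:
        a=np.radians(ang);G=np.array([[np.cos(a),np.sin(a),0],[np.sin(a),-np.cos(a),0],[0,0,-1]]).T
        G=np.column_stack([[np.cos(a),np.sin(a),0],[np.sin(a),-np.cos(a),0],[0,0,-1]])
        print('turn deg',np.round(np.degrees(Rot.from_matrix(M.T@G).as_rotvec()),2))
E
python3 - <<'E'
from h import *
for n in('scene','side'):
    D=np.load(f'/tmp/{n}.npz');W=D['W'];x,y,z=W[...,0],W[...,1],W[...,2]
    for lo,hi in((185,250),(250,330),(350,470)):
        m=(x>300)&(x<800)&(y>-150)&(y<150)&(z>lo)&(z<hi);print(n,lo,m.sum(),np.round(np.percentile(W[m],[2,50,98],axis=0)).tolist() if m.any() else '')
    m=(x>300)&(x<600)&(y>-120)&(y<100)&(z>165)&(z<190);print('cap',np.round(np.percentile(W[m],[2,50,98],axis=0)).tolist())
go((491,251,260),6.5)
E
```

```text
clock: 0.9
ee_pos: [263.4, 620.1, 254.8]
orientation: [3.132, 0.116, -0.006]
force: [0.2, -0.8, 0.6]
opening: 34.8
scene 185 297 [[661.0, -16.0, 187.0], [754.0, -3.0, 219.0], [759.0, 7.0, 249.0]]
scene 250 407 [[661.0, -30.0, 252.0], [754.0, -4.0, 293.0], [760.0, 14.0, 330.0]]
scene 350 637 [[658.0, -15.0, 352.0], [666.0, -1.0, 388.0], [758.0, 7.0, 451.0]]
cap [[489.0, -14.0, 167.0], [512.0, 12.0, 180.0], [528.0, 25.0, 184.0]]
side 185 379 [[652.0, -21.0, 187.0], [739.0, -14.0, 219.0], [753.0, -2.0, 249.0]]
side 250 618 [[648.0, -41.0, 252.0], [738.0, -15.0, 296.0], [753.0, -1.0, 330.0]]
side 350 696 [[651.0, -20.0, 352.0], [660.0, -7.0, 387.0], [752.0, 0.0, 450.0]]
cap [[485.0, -18.0, 167.0], [503.0, -4.0, 180.0], [523.0, 19.0, 183.0]]
pos [263.4 620.1 254.8] xang 4.25 tilt [-0.0035 -0.0076] F [ 0.2 -0.8  0.6] open 34.8 t 0.9
shift cm [19.95 38.5  -0.32]
turn deg [ 0.41  0.24 -2.25]
```

```bash
python3 -m creep '[[2,3.9,0,0,0,-0.3,0.3],[2.1,4.1,0,0,0,-0.3,0.3],[2.1,4.1,0,0,0,-0.3,0.3],[2.1,4.1,0,0,0,-0.3,0.3],[2.1,4.1,0,0,0,-0.3,0.3],[2.1,4.1,0,0,0,-0.3,0.3],[2.1,4.1,0,0,0,-0.3,0.3],[2,4,0,0,0,-0.3,0.3]]'
python3 - <<'E'
from h import *
go((485,278,240),6.5)
E
```

```text
clock: 1.7
ee_pos: [459.7, 302.9, 253.3]
orientation: [3.126, 0.184, -0.011]
force: [0.2, 0.4, -0.7]
opening: 32.3
pos [459.7 302.9 253.3] xang 6.74 tilt [-0.0064 -0.0104] F [ 0.2  0.4 -0.7] open 32.3 t 1.7
shift cm [2.23 2.76 1.34]
turn deg [0.55 0.43 0.25]
```

```bash
python3 -m creep '[[1,1.5,0.3,0.2,0.2,0,0.3],[1,1.5,0.4,0.2,0.2,0,0.3],[0.6,1,0.4,0.1,0,0,0.3],[0.2,0.6,0.4,0,0,0,0.3],[0,0,0,0,0,0,0.3],[0,0,0,0,0,0,0.3],[0,0,0,0,0,0,0.3],[0,0,0,0,0,0,0.3]]'
cat >> h.py <<'E'
def wcloud(name=None):
    ci=camera_info('wrist');s=sense();im,d=get_image('wrist')
    f=240/np.tan(np.radians(ci['vfov'])/2)
    v,u=np.mgrid[0:480,0:640];a=u-ci['cx'];b=v-ci['cy'];r=np.hypot(a,b)+1e-9;th=r/f
    P=np.stack([np.tan(th)*a/r*d,np.tan(th)*b/r*d,d],-1)
    T=np.array(ci['T_tool_cam']);P=P@T[:3,:3].T+T[:3,3]
    W=P@Rot.from_rotvec(s['orientation']).as_matrix().T+s['ee_pos']
    W[d==0]=np.nan
    if name: save(name,im)
    return im,d,W
E
python3 - <<'E'
from h import *
im,d,W=wcloud('w1.png');np.savez('/tmp/w1',im=im,d=d,W=W)
go((491,251,200),6.5)
E
```

```text
clock: 2.5
ee_pos: [494.9, 255.3, 236.8]
orientation: [3.135, 0.179, -0.003]
force: [-0.2, -0.5, 0.1]
opening: 32.4
pos [494.9 255.3 236.9] xang 6.52 tilt [-0.0019 -0.0017] F [ 0.3  0.  -0. ] open 32.6 t 2.55
shift cm [-0.43  0.38  3.69]
turn deg [0.08 0.12 0.02]
```

View pics/w1.png

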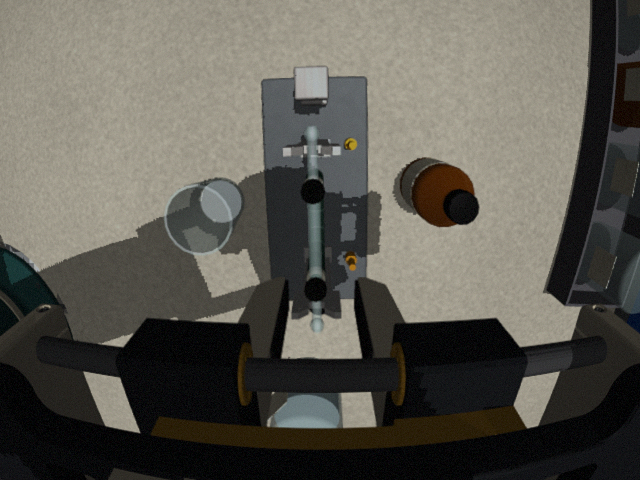

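The wrist view shows the stopper tops at (313,189) and (316,287), the arm ends at (312,130) and (317,325), and the bracket prongs at (287,152) and (338,150). The tube lies almost between the open fingers.

```bash
cat >> h.py <<'E'
def blobs(im,W,box,zr,dark=True,mn=25,thr=45):
    z=W[...,2];v,u=np.mgrid[0:480,0:640]
    m=(u>box[0])&(u<box[2])&(v>box[1])&(v<box[3])&(z>zr[0])&(z<zr[1])
    m&=(im.max(-1)<thr) if dark else (im.max(-1)>=thr)
    n,L,st,c=cv2.connectedComponentsWithStats(m.astype(np.uint8))
    out=[]
    for i in range(1,n):
        if st[i,4]>=mn:
            p=W[L==i];mid=(np.nanpercentile(p,3,axis=0)+np.nanpercentile(p,97,axis=0))/2
            print(st[i,4],np.round(c[i]),'mid',np.round(mid,1),'mean',np.round(p.mean(0),1),'min',np.round(p.min(0),1),'max',np.round(p.max(0),1));out.append(mid)
    return out
E
python3 - <<'E'
from h import *
D=np.load('/tmp/w1.npz');im,W=D['im'],D['W']
print('stop');o=blobs(im,W,(290,160,340,310),(138,165))
print('all high');blobs(im,W,(260,100,370,340),(122,170),False)
if len(o)==2:
    a,b=o;e=a-b;print((a+b)/2,np.degrees(np.arctan2(e[1],e[0])))
E
```

```text
stop
468 [312. 191.] mid [484.5 290.4 149.2] mean [484.5 290.4 150.1] min [475.9 281.7 140.5] max [492.7 298.2 152.5]
425 [315. 289.] mid [494.5 215.2 146.8] mean [494.4 216.3 149. ] min [486.3 206.8 138.2] max [502.8 223.2 153. ]
all high
1095 [312. 151.] mid [480.3 315.1 135.4] mean [480.7 316.9 135.7] min [460.2 293.  122.1] max [499.9 335.2 146.2]
1042 [314. 241.] mid [490.6 248.5 134.1] mean [490.1 248.8 134.5] min [481.3 215.6 122.1] max [502.1 282.  151.4]
637 [316. 314.] mid [497.9 184.2 135.7] mean [498.3 187.5 136.8] min [477.7 167.7 125.2] max [517.9 206.6 150. ]
[489.47816088 252.80901447 147.9998795 ] 97.54486480662588
```

```bash
python3 -m creep '[[-0.3,0.1,0.5,0,0,-0.5,0.3],[-0.26,0.09,1,0,0,-0.5,0.3],[0,0,1.5,0,0,0,0.3],[0,0,1.5,0,0,0,0.3],[0,0,1.5,0,0,0,0.3],[0,0,1,0,0,0,0.3],[0,0,0.5,0,0,0,0.3],[0,0,0,0,0,0,0.3]]'
python3 - <<'E'
from h import *
go((489.5,252.8,110),7.5)
E
```

```text
clock: 3.35
ee_pos: [487.6, 252.6, 153.2]
orientation: [3.132, 0.21, -0.007]
force: [0.1, 0.2, 0.3]
opening: 32.4
pos [487.6 252.6 153.2] xang 7.67 tilt [-0.0043 -0.0027] F [0.1 0.2 0.3] open 32.4 t 3.35
shift cm [ 0.21 -0.    4.32]
turn deg [0.12 0.26 0.17]
```

```bash
python3 -m creep '[[0.1,0,0.8,0.1,0.2,0.1,0.3],[0.1,0,1,0,0,0,0.3],[0,0,1,0,0,0,0.3],[0,0,0.8,0,0,0,0.3],[0,0,0.5,0,0,0,0.3],[0,0,0.2,0,0,0,0.3],[0,0,0,0,0,0,0.3],[0,0,0,0,0,0,0.3]]'
python3 - <<'E'
from h import *
go((489.5,252.8,110),7.5)
E
```

```text
clock: 4.15
ee_pos: [490.3, 253.1, 107.4]
orientation: [-3.135, -0.207, -0.001]
force: [-0.1, -0.0, -1.1]
opening: 32.5
pos [490.3 253.1 107.4] xang 7.56 tilt [0.0006 0.0003] F [-0.1 -0.  -1.1] open 32.5 t 4.15
shift cm [-0.09  0.02 -0.26]
turn deg [-0.01 -0.04  0.06]
```

```bash
python3 -m creep '[[-0.05,0,-0.25,0,0,0,0.3],[0,0,0,0,0,0,0.6],[0,0,0,0,0,0,1],[0,0,0,0,0,0,1],[0,0,0,0,0,0,1],[0,0,0,0,0,0,1],[0,0,0,0,0,0,1],[0,0,0,0,0,0,1]]' 20
python3 - <<'E'
from h import *
go((489.5,252.8,110),7.5)
E
```

```text
clock: 4.95
ee_pos: [490.2, 253.3, 111.4]
orientation: [-3.134, -0.207, -0.004]
force: [0.0, -0.4, 0.1]
opening: 9.1
pos [490.2 253.3 111.4] xang 7.56 tilt [0.0022 0.0011] F [ 0.  -0.4  0.1] open 9.1 t 4.95
shift cm [-0.08  0.04  0.14]
turn deg [-0.04 -0.13  0.06]
```

```bash
python3 -m creep '[[0,0,-0.3,0,0,0,1],[0,0,-0.6,0,0,0,1],[0,0,-1,0,0,0,1],[0,0,-1.5,0,0,0,1],[0,0,-2.5,0,0,0,1],[0,0,-3,0,0,0,1],[0,0,-3,0,0,0,1],[0,0,-3,0,0,0,1]]'
python3 -m creep '[[0,0,-2.5,0,0,0,1],[0,0,-2,0,0,0,1],[0,0,-1,0,0,-4,1],[0,0,-0.5,0,0,-7,1],[0,0,0,0,0,-8,1],[0,0,0,0,0,-8,1],[0,0,0,0,0,-8,1],[0,0,0,0,0,-8,1]]'
python3 - <<'E'
from h import *
go((440,100,320),86)
im,d,W=cloud('side');save('s2.png',im)
E
```

```text
clock: 5.75
ee_pos: [488.4, 252.4, 267.8]
orientation: [3.134, 0.207, -0.002]
force: [-0.2, 0.0, -1.9]
opening: 9.3
clock: 6.55
ee_pos: [487.4, 252.0, 349.1]
orientation: [2.823, 1.378, 0.025]
force: [0.2, -0.5, -1.1]
opening: 9.3
pos [487.4 252.  349.1] xang 52.05 tilt [0.0142 0.0066] F [ 0.2 -0.5 -1.1] open 9.3 t 6.55
shift cm [-14.94   5.59   2.74]
turn deg [  0.63  -0.65 -33.95]
```

View pics/s2.png

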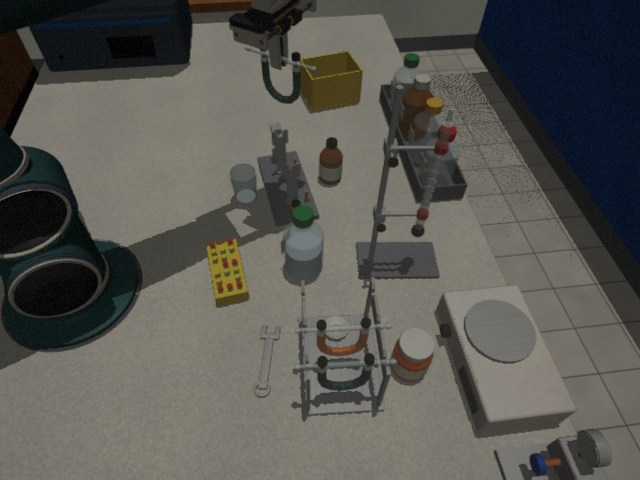

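The tube hangs straight from the gripper at (275,75) in the side view, and nothing else has moved. I'll finish the turn and cross.

```bash
python3 -m creep '[[0,0,0,0.2,-0.2,-8.4,1],[0,0,0,0.2,-0.2,-8.4,1],[0,0,0,0.2,-0.2,-8.4,1],[0,0,0,0,0,-7.5,1],[-2,0,0,0,0,-1,1],[-4,0.2,0,0,0,0,1],[-4.5,0.3,0,0,0,0,1],[-4.5,0.3,0,0,0,0,1]]'
python3 - <<'E'
from h import *
go((530,-150,330),86)
E
```

```text
clock: 7.4
ee_pos: [482.4, 101.1, 356.9]
orientation: [2.297, 2.142, 0.01]
force: [1.8, -0.4, -0.8]
opening: 9.3
pos [482.4 101.1 356.9] xang 86.0 tilt [0.0051 0.0042] F [ 1.8 -0.4 -0.8] open 9.3 t 7.4
shift cm [-24.73   6.48   2.61]
turn deg [ 0.27 -0.26 -0.  ]
```

```bash
python3 -m creep '[[-4.2,0.5,0.1,0.1,-0.1,0,1],[-4.2,0.5,0.2,0.1,-0.1,0,1],[-4.2,0.8,0.4,0,0,0,1],[-4.2,0.8,0.5,0,0,0,1],[-3.5,1,0.6,0,0,0,1],[-2.5,1.2,0.6,0,0,0,1],[-1.2,0.8,0.4,0,0,0,1],[-0.3,0.3,0.2,0,0,0,1]]'
python3 - <<'E'
from h import *
go((535,-165,270),86)
E
```

```text
clock: 8.2
ee_pos: [519.3, -160.1, 335.7]
orientation: [2.324, 2.102, 0.012]
force: [-1.1, 1.1, -1.3]
opening: 9.4
pos [ 519.3 -160.1  335.7] xang 84.27 tilt [ 0.0109 -0.001 ] F [-1.1  1.1 -1.3] open 9.4 t 8.2
shift cm [-0.34  1.54  6.59]
turn deg [ 0.63  0.01 -1.73]
```

```bash
python3 -m creep '[[-0.2,0.4,0.4,0.3,0,-0.8,1],[-0.1,0.5,0.8,0.2,0,-0.8,1],[0,0.4,1.2,0,0,0,1],[0,0.2,1.2,0,0,0,1],[0,0,1.2,0,0,0,1],[0,0,0.8,0,0,0,1],[0,0,0.3,0,0,0,1],[0,0,0,0,0,0,1]]'
python3 - <<'E'
from h import *
go((556,-172,140),86)
im,d,W=wcloud('w2.png');np.savez('/tmp/w2',im=im,d=d,W=W)
E
```

```text
clock: 9.0
ee_pos: [535.3, -160.1, 271.5]
orientation: [-2.295, -2.145, -0.002]
force: [-1.2, -0.3, -0.8]
opening: 9.4
pos [ 535.3 -160.1  271.5] xang 86.14 tilt [0.0006 0.0008] F [-1.2 -0.3 -0.8] open 9.4 t 9.0
shift cm [-1.06  2.14 13.15]
turn deg [ 0.03 -0.05  0.14]
```

View pics/w2.png

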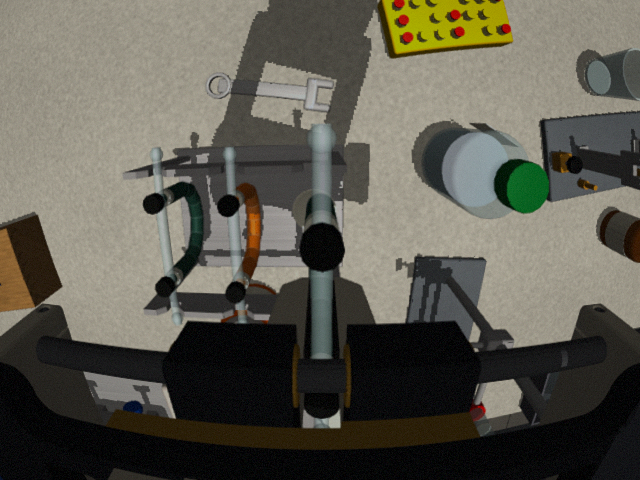

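The wrist view shows the third tube's stoppers at (153,203) and (166,287), and the fresh tube's at (229,206) and (236,292). The held tube is at x≈320, running over the near rail close to the empty notch.

Run:
```python
from h import *
D=np.load('/tmp/w2.npz');im,W=D['im'],D['W']
o=blobs(im,W,(135,185,250,310),(142,172))
mids=[]
if len(o)==4:
    o.sort(key=lambda p:p[1])
    for a,b in((o[0],o[1]),(o[2],o[3])):
        e=(b-a) if b[0]>a[0] else a-b
        print('tube mid',np.round((a+b)/2,1),np.degrees(np.arctan2(e[1],e[0])),np.hypot(*e[:2]));mids.append((a+b)/2)
    st=mids[1]-mids[0];print('step',st,'empty',mids[1]+st)
print('held');blobs(im,W,(290,200,350,280),(280,330))
# rail near: profile along rail of top z
z=W[...,2]
m=np.zeros(z.shape,bool);m[135:190,110:360]=1
m&=(z>128)&(z<160);p=W[m]
print('near rail');
for y in range(-340,-120,6):
    q=p[(p[:,1]>=y)&(p[:,1]<y+6)]
    if len(q): print(y+3,len(q),np.round(q[:,2].max(),1),np.round(np.percentile(q[:,0],[5,50,95]),1))
```

```text
353 [154. 203.] mid [ 502.7 -296.3  154.1] mean [ 502.6 -295.   158.2] min [ 495.  -304.7  142.7] max [ 510.6 -288.9  162.1]
373 [228. 205.] mid [ 510.  -231.2  157.3] mean [ 509.7 -230.8  159.7] min [ 501.9 -239.7  147.4] max [ 518.4 -223.5  162.2]
307 [165. 287.] mid [ 578.5 -300.9  156. ] mean [ 577.7 -300.1  158.5] min [ 570.6 -309.4  146.1] max [ 587.5 -293.4  162. ]
334 [235. 292.] mid [ 585.4 -236.   156.8] mean [ 584.8 -235.6  159. ] min [ 577.6 -244.8  149.9] max [ 594.2 -228.   162.3]
75 [156. 306.] mid [ 604.  -320.5  147.5] mean [ 602.8 -321.2  147. ] min [ 601.4 -331.4  142.3] max [ 607.9 -310.3  152.3]
173 [205. 307.] mid [ 606.  -269.9  146.4] mean [ 605.7 -271.3  145.9] min [ 603.6 -295.8  142.1] max [ 609.8 -244.2  151.5]
held
1714 [321. 247.] mid [ 498.2 -156.9  307.2] mean [ 497.6 -156.8  309.9] min [ 490.5 -165.3  296.6] max [ 506.9 -148.7  312.6]
near rail
-325 18 154.9 [473.9 475.5 479. ]
-319 57 156.1 [474.2 475.5 479.5]
-313 60 155.8 [474.5 476.7 480.2]
-307 85 155.6 [474.9 477.4 480.7]
-301 89 149.5 [462.9 478.4 490.7]
-295 305 147.5 [459.9 476.9 492.8]
-289 105 150.2 [458.8 466.5 480.1]
-283 48 155.9 [476.4 478.1 482.2]
-277 64 156.1 [476.7 478.9 482.5]
-271 76 156.6 [477.2 479.1 483. ]
-265 69 155.8 [477.7 479.6 483.1]
-259 70 156.1 [477.8 479.9 483.7]
-253 74 156.3 [478.2 480.3 484.3]
-247 77 156.0 [478.8 480.9 484.6]
-241 82 155.2 [479.2 481.4 484.7]
-235 137 148.7 [468.8 482.6 497.4]
-229 332 147.3 [466.1 481.9 498.1]
-223 97 150.3 [467.2 480.4 485.8]
-217 68 156.1 [480.7 481.6 486.2]
-211 80 156.2 [481.1 483.  486.8]
-205 85 155.7 [481.2 483.3 487.3]
-199 90 156.3 [481.7 483.9 487.8]
-193 90 156.5 [482.1 484.2 488.3]
-187 93 156.2 [482.5 484.3 488.7]
-181 93 156.3 [483.  485.2 489.1]
-175 87 155.0 [483.5 485.8 489.5]
-169 67 148.2 [483.9 486.2 489.3]
-163 23 137.9 [484.4 486.4 489.4]
-145 79 156.2 [485.5 487.2 490.4]
-139 78 155.7 [485.8 487.5 491.3]
```

```bash
python3 - <<'E'
from h import *
go((550.3,-169.2,190),86.3)
E
python3 -m creep '[[-0.4,0.5,0.3,0,0,0,1],[-0.4,0.6,0.7,0,0,-0.1,1],[0,0.3,1.2,0,0,0,1],[0,0,1.5,0,0,0,1],[0,0,1.5,0,0,0,1],[0,0,1,0,0,0,1],[0,0,0.5,0,0,0,1],[0,0,0,0,0,0,1]]'
python3 - <<'E'
from h import *
go((550.3,-169.2,150),86.3)
im,d,W=wcloud('w3.png');np.savez('/tmp/w3',im=im,d=d,W=W)
print('held');blobs(im,W,(280,200,360,290),(200,250))
z=W[...,2];v,u=np.mgrid[0:480,0:640]
p=W[(z>136)&(z<160)&(W[...,0]>470)&(W[...,0]<500)&(v<250)]
for y in range(-200,-126,3):
    q=p[(p[:,1]>=y)&(p[:,1]<y+3)]
    if len(q): print(y+1.5,len(q),np.round(q[:,2].max(),1),end='; ')
E
```

```text
pos [ 535.3 -160.1  271.8] xang 86.13 tilt [0.0009 0.0008] F [-0.   0.5 -1.5] open 9.7 t 9.05
shift cm [-0.81  1.55  8.18]
turn deg [ 0.05 -0.05 -0.17]
clock: 9.85
ee_pos: [549.9, -170.1, 198.4]
orientation: [-2.293, -2.147, -0.002]
force: [0.8, 0.4, -1.4]
opening: 9.5
pos [ 549.9 -170.1  198.4] xang 86.21 tilt [0.0005 0.0009] F [ 0.8  0.4 -1.4] open 9.5 t 9.85
shift cm [0.08 0.04 4.84]
turn deg [ 0.03 -0.05 -0.09]
held
1716 [321. 247.] mid [ 512.8 -167.   234.1] mean [ 512.2 -167.   236.8] min [ 505.1 -175.3  218.9] max [ 521.4 -158.8  239.8]
28 [309. 285.] mid [ 537.4 -174.1  210.8] mean [ 539.  -174.3  210.7] min [ 532.4 -175.2  200.7] max [ 542.  -173.1  220.4]
-198.5 67 156.1; -195.5 65 155.9; -192.5 65 155.9; -189.5 69 156.2; -186.5 70 156.6; -183.5 68 156.0; -180.5 68 156.3; -177.5 66 154.9; -174.5 65 152.9; -171.5 43 149.3; -159.5 12 138.3; -156.5 65 150.6; -153.5 66 153.3; -150.5 65 156.1; -147.5 64 156.5; -144.5 64 155.6; -141.5 61 157.3; -138.5 65 156.1; -135.5 10 155.0;
```

```bash
python3 -m creep '[[0.05,0.02,0.4,0,0,-0.1,1],[0.03,0.02,0.8,0,0,0,1],[0,0,1,0,0,0,1],[0,0,1,0,0,0,1],[0,0,0.8,0,0,0,1],[0,0,0.4,0,0,0,1],[0,0,0.1,0,0,0,1],[0,0,0,0,0,0,1]]'
python3 - <<'E'
from h import *
go((550.3,-169.0,122),86.3)
E
```

```text
clock: 10.7
ee_pos: [550.8, -169.3, 151.0]
orientation: [2.29, 2.148, 0.003]
force: [-0.3, -0.6, -0.4]
opening: 9.3
pos [ 550.8 -169.3  151. ] xang 86.33 tilt [0.0024 0.0002] F [-0.3 -0.6 -0.4] open 9.3 t 10.7
shift cm [ 0.02 -0.06  2.9 ]
turn deg [ 0.14 -0.02  0.03]
```

```bash
python3 -m creep '[[0.02,0,0.4,0,0,0,1],[0,0,0.5,0,0,0,1],[0,0,0.5,0,0,0,1],[0,0,0.5,0,0,0,1],[0,0,0.4,0,0,0,1],[0,0,0.25,0,0,0,1],[0,0,0,0,0,0,1],[0,0,0,0,0,0,1]]'
python3 - <<'E'
from h import *
go((550.3,-169.0,121.5),86.3)
E
```

```text
clock: 11.5
ee_pos: [551.2, -169.2, 123.8]
orientation: [2.29, 2.147, 0.004]
force: [0.4, -0.8, -1.1]
opening: 9.7
pos [ 551.2 -169.2  123.8] xang 86.32 tilt [ 0.0033 -0.0001] F [ 0.4 -0.8 -1.1] open 9.7 t 11.5
shift cm [ 0.01 -0.09  0.23]
turn deg [ 0.19 -0.    0.02]
```

```bash
python3 -m creep '[[0,0,0.1,0,0,0,1],[0,0,0.1,0,0,0,1],[0,0,0.05,0,0,0,1],[0,0,0,0,0,0,1],[0,0,0,0,0,0,1],[0,0,0,0,0,0,1],[0,0,0,0,0,0,1],[0,0,0,0,0,0,1]]'
python3 - <<'E'
from h import *
go((550.3,-169.0,121.5),86.3)
E
```

```text
clock: 12.3
ee_pos: [551.5, -169.3, 121.8]
orientation: [2.289, 2.147, 0.004]
force: [0.2, -0.4, -1.0]
opening: 9.2
pos [ 551.5 -169.3  121.8] xang 86.32 tilt [ 0.0042 -0.0005] F [ 0.2 -0.4 -1. ] open 9.2 t 12.3
shift cm [ 0.02 -0.12  0.03]
turn deg [0.24 0.01 0.02]
```

```bash
python3 -m creep '[[0,0,0.08,0,0,0,1],[0,0,0.08,0,0,0,1],[0,0,0,0,0,0,1],[0,0,0,0,0,0,1],[0,0,0,0,0,0,1],[0,0,0,0,0,0,1],[0,0,0,0,0,0,1],[0,0,0,0,0,0,1]]'
python3 - <<'E'
from h import *
go((550.3,-169.0,121.5),86.3)
E
```

```text
clock: 13.1
ee_pos: [551.8, -169.4, 121.4]
orientation: [2.288, 2.146, 0.005]
force: [-0.6, 0.0, 0.3]
opening: 9.3
pos [ 551.8 -169.4  121.4] xang 86.32 tilt [ 0.0054 -0.0009] F [-0.6  0.   0.3] open 9.3 t 13.1
shift cm [ 0.03 -0.15 -0.01]
turn deg [0.31 0.03 0.02]
```

```bash
python3 -m creep '[[0,0,0,0,0,0,0.78],[0,0,0,0,0,0,0.7],[0,0,0,0,0,0,0.6],[0,0,0,0,0,0,0.5],[0,0,0,0,0,0,0.4],[0,0,0,0,0,0,0.4],[0,0,0,0,0,0,0.4],[0,0,0,0,0,0,0.4]]'
python3 - <<'E'
from h import *
go(None)
E
```

```text
clock: 13.9
ee_pos: [551.8, -169.4, 121.2]
orientation: [2.288, 2.146, 0.005]
force: [0.2, -1.0, 0.4]
opening: 27.6
pos [ 551.8 -169.4  121.2] xang 86.32 tilt [ 0.0054 -0.0009] F [ 0.2 -1.   0.4] open 27.6 t 13.9
```

```bash
python3 -m creep '[[0,0,-0.3,0,0,0,0.4],[0,0,-0.8,0,0,0,0.4],[0,0,-1.5,0,0,0,0.4],[0,0,-2,0,0,0,0.4],[0,0,-2.5,0.1,0,0,0.4],[0,0,-2.5,0.2,0,0,0.4],[-0.5,0,-2,0,0,0,0.4],[-1,-0.2,-1,0,0,0,0.4]]'
python3 -m creep '[[-1.5,-0.2,0,0,0,0,0.4],[-1.5,0,0,0,0,0,0.4],[-1.2,0,0,0,0,0,0.4],[-0.6,0,0,0,0,0,0.4],[0,0,0,0,0,0,0.4],[0,0,0,0,0,0,0.4],[0,0,0,0,0,0,0.4],[0,0,0,0,0,0,0.4]]'
python3 - <<'E'
from h import *
go((547.5,-233.6,240),86.3)
im,d,W=wcloud('w4.png');np.savez('/tmp/w4',im=im,d=d,W=W)
o=blobs(im,W,(100,100,460,330),(142,172))
E
```

```text
clock: 14.7
ee_pos: [547.9, -183.6, 258.1]
orientation: [2.289, 2.149, 0.001]
force: [-0.2, -0.2, 0.7]
opening: 27.8
clock: 15.5
ee_pos: [541.2, -237.2, 256.4]
orientation: [-2.292, -2.147, 0.001]
force: [0.6, 0.2, -0.1]
opening: 27.5
pos [ 541.2 -237.2  256.4] xang 86.26 tilt [-0.0006  0.0001] F [ 0.6  0.2 -0.1] open 27.5 t 15.5
shift cm [0.4  0.6  1.63]
turn deg [-0.04 -0.01 -0.04]
430 [236. 191.] mid [ 502.8 -297.   157.6] mean [ 502.6 -296.6  159.7] min [ 494.9 -305.6  150.3] max [ 511.3 -289.1  162.8]
428 [324. 195.] mid [ 510.3 -232.1  157.9] mean [ 510. -232.  160.] min [ 502.  -240.4  150.3] max [ 518.6 -224.2  162.8]
414 [412. 195.] mid [ 514.7 -167.2  157. ] mean [ 514.4 -167.5  159.7] min [ 507.  -174.7  147.5] max [ 523.2 -158.5  162.4]
393 [242. 284.] mid [ 578.3 -301.9  156.2] mean [ 577.4 -301.6  158.9] min [ 570.3 -310.2  143.1] max [ 586.8 -294.   162.2]
394 [406. 288.] mid [ 590.3 -171.4  156.5] mean [ 589.2 -171.9  159.1] min [ 582.7 -180.1  146.8] max [ 598.7 -162.5  162.6]
393 [324. 289.] mid [ 585.7 -237.   156.6] mean [ 584.7 -237.   159.3] min [ 578.  -245.2  145.3] max [ 594.5 -228.6  162.4]
102 [226. 306.] mid [ 602.7 -320.6  147.4] mean [ 602.5 -321.8  146.9] min [ 601.5 -330.8  142.1] max [ 607.5 -310.3  153.5]
113 [421. 306.] mid [ 612.9 -156.2  148.2] mean [ 612.9 -155.5  147.3] min [ 611.2 -166.   142.1] max [ 616.8 -145.8  154.8]
102 [303. 308.] mid [ 606.8 -255.2  147.8] mean [ 606.7 -255.8  147.5] min [ 605.6 -263.8  142.1] max [ 607.9 -246.   154.3]
63 [342. 307.] mid [ 608.7 -224.2  147.2] mean [ 608.7 -223.7  146.9] min [ 608.  -230.9  142. ] max [ 609.4 -218.1  152.8]
```

View pics/w4.png

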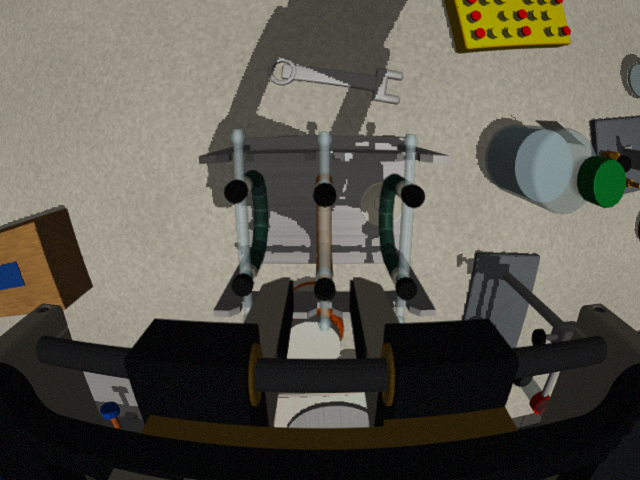

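All three tubes hang with their stoppers level. The spent tube at (412,195) and (406,288) in the picture maps to (552.5,-169.3), properly seated. Next is the fresh tube, at (548,-234.5).

```bash
python3 -m creep '[[0.15,0.35,0.5,0,0,0,0.4],[0.15,0.35,1,0,0,0,0.4],[0,0,1.5,0,0,0,0.4],[0,0,1.5,0,0,0,0.4],[0,0,1.5,0,0,0,0.4],[0,0,1.5,0,0,0,0.4],[0,0,1,0,0,0,0.4],[0,0,0.4,0,0,0,0.4]]'
python3 - <<'E'
from h import *
go((548,-234.5,121),86.3)
E
```

```text
clock: 16.35
ee_pos: [548.5, -233.1, 157.7]
orientation: [-2.289, -2.148, 0.002]
force: [0.1, -0.7, 0.2]
opening: 27.9
pos [ 548.5 -233.1  157.7] xang 86.34 tilt [-0.0025  0.0011] F [ 0.1 -0.7  0.2] open 27.9 t 16.35
shift cm [-0.15 -0.03  3.67]
turn deg [-0.15 -0.06  0.04]
```

```bash
python3 -m creep '[[-0.08,0,0.6,-0.1,0,0,0.4],[-0.07,0,0.8,0,0,0,0.4],[0,0,0.8,0,0,0,0.4],[0,0,0.7,0,0,0,0.4],[0,0,0.3,0,0,0,0.4],[0,0,0.1,0,0,0,0.4],[0,0,0,0,0,0,0.4],[0,0,0,0,0,0,0.4]]'
python3 - <<'E'
from h import *
go((548,-234.5,121),86.3)
E
```

```text
clock: 17.15
ee_pos: [548.8, -235.1, 122.7]
orientation: [2.291, 2.149, 0.001]
force: [1.0, 0.0, -0.0]
opening: 27.9
pos [ 548.8 -235.1  122.7] xang 86.32 tilt [0.0007 0.0004] F [ 1.  0. -0.] open 27.9 t 17.15
shift cm [ 0.05 -0.08  0.17]
turn deg [ 0.04 -0.02  0.02]
```

```bash
python3 -m creep '[[0.05,-0.05,0.12,0,0,0,0.4],[0,0,0,0,0,0,0.6],[0,0,0,0,0,0,0.8],[0,0,0,0,0,0,1],[0,0,0,0,0,0,1],[0,0,0,0,0,0,1],[0,0,0,0,0,0,1],[0,0,0,0,0,0,1]]' 20
python3 - <<'E'
from h import *
go((548,-234.5,121),86.3)
E
```

```text
clock: 17.95
ee_pos: [548.6, -234.6, 122.2]
orientation: [2.291, 2.148, 0.002]
force: [-0.4, 1.0, -0.5]
opening: 9.3
pos [ 548.6 -234.6  122.2] xang 86.33 tilt [ 0.0017 -0.0001] F [-0.4  1.  -0.5] open 9.3 t 17.95
shift cm [ 0.01 -0.06  0.12]
turn deg [ 0.1  -0.    0.03]
```

```bash
python3 -m creep '[[0,0,-0.3,0,0,0,1],[0,0,-0.6,0,0,0,1],[0,0,-1,0,0,0,1],[0,0,-1.5,0,0,0,1],[0,0,-2.5,0,0,0,1],[0,0,-3,0,0,0,1],[0,0,-3,0,0,0,1],[0,0,-3,0,0,0,1]]'
python3 -m creep '[[0,0,-2.5,0,0,0,1],[0,-0.3,-2,0,0,0,1],[1,-0.6,-1.4,0,0,0,1],[2.5,-0.8,-0.7,0,0,0,1],[4,-1,-0.3,0,0,0,1],[4.5,-1,0,0,0,0,1],[4.5,-1,0,0,0,0,1],[4.5,-0.5,0,0,0,0,1]]'
python3 - <<'E'
from h import *
go((489,253,330),7.5)
go((489,130,340),86.3)
E
```

```text
clock: 18.75
ee_pos: [547.0, -234.0, 278.9]
orientation: [-2.29, -2.148, 0.0]
force: [0.4, -0.3, -1.0]
opening: 9.2
clock: 19.55
ee_pos: [504.4, -15.9, 363.2]
orientation: [2.293, 2.135, 0.008]
force: [1.5, 0.6, -1.0]
opening: 9.4
pos [504.4 -15.9 363.2] xang 85.9 tilt [ 0.0092 -0.0027] F [ 1.5  0.6 -1. ] open 9.4 t 19.55
shift cm [26.72 -3.49  3.24]
turn deg [ 0.53 -0.27 78.4 ]
pos [504.4 -15.9 363.2] xang 85.9 tilt [ 0.0092 -0.0027] F [ 1.5  0.6 -1. ] open 9.4 t 19.55
shift cm [14.45 -2.6   2.27]
turn deg [ 0.54  0.12 -0.4 ]
```

```bash
python3 -m creep '[[4.4,-0.5,0.1,0.2,0,0,1],[4.4,-0.6,0.2,0.2,0,0,1],[4.4,-0.5,0.2,0,0,0,1],[4.4,-0.5,0.2,0,0,0,1],[4,-0.4,0.2,0,0,0,1],[3,-0.3,0.2,0,0,0,1],[1.2,-0.1,0,0,0,4,1],[0.3,0,0,0,0,7,1]]'
python3 -m creep '[[0,0,0,0,0,8,1],[0,0,0,0,0,8,1],[0,0,0,0,0,8,1],[0,0,0,0,0,8,1],[0,0,0,0,0,8,1],[0,0,0,0,0,8,1],[0,0,0,0,0,8,1],[0,0,0,0,0,7,1]]'
python3 - <<'E'
from h import *
go((489,253,240),7.5)
E
```

```text
clock: 20.35
ee_pos: [483.5, 264.4, 357.3]
orientation: [2.488, 1.913, 0.008]
force: [0.2, 0.8, -0.5]
opening: 9.2
clock: 21.15
ee_pos: [476.4, 267.2, 362.5]
orientation: [-3.129, -0.265, -0.011]
force: [0.7, 0.4, -0.4]
opening: 9.2
pos [476.4 267.2 362.5] xang 9.67 tilt [0.007  0.0015] F [ 0.7  0.4 -0.4] open 9.2 t 21.15
shift cm [ 0.92  1.62 12.26]
turn deg [-0.03 -0.41  2.17]
```

```bash
python3 -m creep '[[0.3,0.5,0.5,0,-0.2,1,1],[0.3,0.5,1.2,0,-0.2,1,1],[0.3,0.4,2,0,0,0.2,1],[0,0.2,2.2,0,0,0,1],[0,0,2.2,0,0,0,1],[0,0,1.8,0,0,0,1],[0,0,1,0,0,0,1],[0,0,0.3,0,0,0,1]]'
python3 -m creep '[[0,0,0,0,0,0,1],[0,0,0,0,0,0,1],[0,0,0,0,0,0,1],[0,0,0,0,0,0,1],[0,0,0,0,0,0,1],[0,0,0,0,0,0,1],[0,0,0,0,0,0,1],[0,0,0,0,0,0,1]]'
python3 - <<'E'
from h import *
go((489.3,253,200),7.5)
im,d,W=wcloud('w5.png');np.savez('/tmp/w5',im=im,d=d,W=W)
s=sense();z=W[...,2];h=s['ee_pos'][2]
print('held');blobs(im,W,(280,200,360,290),(h+10,h+55))
v,u=np.mgrid[0:480,0:640]
p=W[(z>128)&(z<150)&(W[...,1]>300)&(W[...,1]<330)&(W[...,0]>450)&(W[...,0]<510)&(v<250)]
print(np.round(np.percentile(p,[3,50,97],axis=0),1))
for x in range(456,506,3):
    q=p[(p[:,0]>=x)&(p[:,0]<x+3)]
    if len(q): print(x+1.5,len(q),np.round(q[:,2].max(),1),np.round(np.median(q[:,1]),1),end='; ')
E
```

```text
clock: 21.95
ee_pos: [486.5, 250.0, 243.2]
orientation: [3.134, 0.224, -0.004]
force: [-0.2, -0.2, -1.2]
opening: 9.1
clock: 22.75
ee_pos: [487.2, 250.1, 246.1]
orientation: [-3.132, -0.227, -0.001]
force: [-0.5, 0.8, -0.8]
opening: 9.0
pos [487.2 250.1 246.1] xang 8.28 tilt [0.0005 0.0012] F [-0.5  0.8 -0.8] open 9.0 t 22.75
shift cm [ 0.25 -0.25  4.61]
turn deg [-0.07 -0.04  0.78]
held
1739 [321. 243.] mid [481.4 288.6 281.3] mean [481.3 289.2 283.7] min [473.2 274.5 265.3] max [490.  296.4 286.4]
[[461.9 313.2 132.7]
 [489.5 318.3 143.4]
 [499.6 322.9 145.5]]
460.5 12 144.9 316.4; 463.5 41 145.5 316.2; 466.5 36 146.0 316.0; 469.5 17 143.3 314.7; 487.5 25 139.6 318.8; 490.5 39 143.1 319.3; 493.5 40 145.5 320.1; 496.5 37 145.9 320.5; 499.5 29 146.4 320.1;
```

View pics/w5.png

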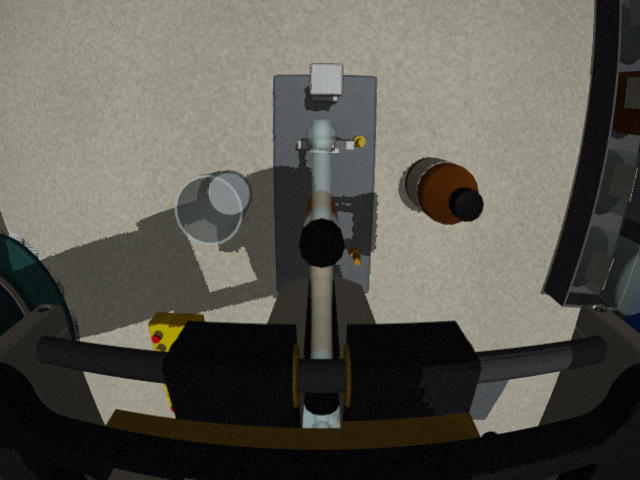

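The held tube lines up over the stand. The far bracket's prongs are at (300,145) and (350,145), and the clearances to the beaker and amber bottle are good. I'll correct the yaw by 0.7° and lower.

```bash
python3 -m creep '[[0.1,-0.1,0.5,0,0,0.4,1],[0.1,-0.1,1,0,0,0.3,1],[0,0,1.5,0,0,0,1],[0,0,1.5,0,0,0,1],[0,0,1.5,0,0,0,1],[0,0,1,0,0,0,1],[0,0,0.5,0,0,0,1],[0,0,0,0,0,0,1]]'
python3 -m creep '[[0,0,0,0,0,0,1],[0,0,0,0,0,0,1],[0,0,0,0,0,0,1],[0,0,0,0,0,0,1],[0,0,0,0,0,0,1],[0,0,0,0,0,0,1],[0,0,0,0,0,0,1],[0,0,0,0,0,0,1]]'
python3 - <<'E'
from h import *
go((489.3,252,113),7.6)
E
```

```text
clock: 23.6
ee_pos: [488.1, 252.3, 161.8]
orientation: [3.135, 0.206, -0.004]
force: [-0.2, 0.1, -1.3]
opening: 9.0
clock: 24.4
ee_pos: [489.0, 252.7, 164.3]
orientation: [-3.134, -0.206, -0.001]
force: [-0.1, -0.6, -1.1]
opening: 9.1
pos [489.  252.7 164.3] xang 7.52 tilt [0.0004 0.0012] F [-0.1 -0.6 -1.1] open 9.1 t 24.4
shift cm [0.02 0.08 5.13]
turn deg [-0.07 -0.03 -0.08]
```

```bash
python3 -m creep '[[0.02,0.03,0.4,0,0,-0.1,1],[0,0,0.7,0,0,0,1],[0,0,0.8,0,0,0,1],[0,0,0.8,0,0,0,1],[0,0,0.7,0,0,0,1],[0,0,0.4,0,0,0,1],[0,0,0.2,0,0,0,1],[0,0,0,0,0,0,1]]'
python3 - <<'E'
from h import *
go((489.3,252,112.2),7.6)
E
```

```text
clock: 25.2
ee_pos: [488.7, 252.2, 119.4]
orientation: [-3.134, -0.209, 0.002]
force: [0.3, 0.3, -0.9]
opening: 9.7
pos [488.7 252.2 119.4] xang 7.63 tilt [-0.0012  0.0004] F [ 0.3  0.3 -0.9] open 9.7 t 25.2
shift cm [0.06 0.03 0.72]
turn deg [-0.03  0.07  0.03]
```

```bash
python3 -m creep '[[0.05,0,0.2,0,0,0,1],[0,0,0.15,0,0,0,1],[0,0,0.12,0,0,0,1],[0,0,0.1,0,0,0,1],[0,0,0.05,0,0,0,1],[0,0,0,0,0,0,1],[0,0,0,0,0,0,1],[0,0,0,0,0,0,1]]'
python3 - <<'E'
from h import *
go((489.3,252,112.2),7.6)
E
```

```text
clock: 26.0
ee_pos: [489.7, 252.4, 113.7]
orientation: [-3.134, -0.209, -0.0]
force: [-0.1, -0.3, -0.3]
opening: 9.3
pos [489.7 252.4 113.7] xang 7.62 tilt [0.0002 0.0011] F [-0.1 -0.3 -0.3] open 9.3 t 26.0
shift cm [-0.05  0.04  0.15]
turn deg [-0.06 -0.02  0.02]
```

```bash
python3 -m creep '[[-0.02,0,0.1,0,0,0,1],[0,0,0.08,0,0,0,1],[0,0,0.06,0,0,0,1],[0,0,0,0,0,0,1],[0,0,0,0,0,0,1],[0,0,0,0,0,0,1],[0,0,0,0,0,0,1],[0,0,0,0,0,0,1]]'
python3 - <<'E'
from h import *
go((489.3,252,112.2),7.6)
E
```

```text
clock: 26.8
ee_pos: [489.7, 252.6, 112.2]
orientation: [-3.133, -0.209, -0.002]
force: [-1.0, 0.2, 0.9]
opening: 9.2
pos [489.7 252.6 112.2] xang 7.63 tilt [0.0012 0.0016] F [-1.   0.2  0.9] open 9.2 t 26.8
shift cm [-0.05  0.05 -0.  ]
turn deg [-0.08 -0.08  0.03]
```

The force has changed from -1.1 to +0.9 N, so the tube is resting at the expected height. I'll release it and lift away.

```bash
python3 -m creep '[[0,0,0,0,0,0,0.78],[0,0,0,0,0,0,0.7],[0,0,0,0,0,0,0.6],[0,0,0,0,0,0,0.5],[0,0,0,0,0,0,0.4],[0,0,0,0,0,0,0.3],[0,0,0,0,0,0,0.3],[0,0,0,0,0,0,0.3]]'
python3 -m creep '[[0,0,-0.3,0,0,0,0.3],[0,0,-0.8,0,0,0,0.3],[0,0,-1.5,0,0,0,0.3],[0,0,-2.5,0,0,0,0.3],[0,0,-3,0,0,0,0.3],[0,0,-3,0,0,0,0.3],[0,0,-2,0,0,0,0.3],[0,0,-0.5,0,0,0,0.3]]'
python3 -m creep '[[0,0,0,0,0,0,0.3],[0,0,0,0,0,0,0.3],[0,0,0,0,0,0,0.3],[0,0,0,0,0,0,0.3],[0,0,0,0,0,0,0.3],[0,0,0,0,0,0,0.3],[0,0,0,0,0,0,0.3],[0,0,0,0,0,0,0.3]]'
python3 - <<'E'
from h import *
go(None)
im,d,W=wcloud('w6.png')
o=blobs(im,W,(290,140,345,310),(138,165))
a,b=o[:2];print((a+b)/2,np.degrees(np.arctan2(*(a-b)[1::-1])))
A,_,_=cloud('scene');B,_,_=cloud('side')
save('end.png',cv2.vconcat([cv2.hconcat([cv2.resize(im,(400,300)),cv2.resize(A,(400,300))]),cv2.hconcat([cv2.resize(B[100:400,200:520],(400,300)),cv2.resize(A[180:340,120:333],(400,300))])]))
E
```

```text
clock: 27.6
ee_pos: [489.7, 252.6, 111.9]
orientation: [-3.133, -0.209, -0.002]
force: [-0.7, -0.0, -0.3]
opening: 32.1
clock: 28.4
ee_pos: [489.0, 252.1, 259.7]
orientation: [-3.132, -0.209, -0.005]
force: [0.1, -0.1, 0.6]
opening: 32.6
clock: 29.2
ee_pos: [488.3, 251.7, 256.8]
orientation: [-3.134, -0.209, 0.0]
force: [-0.6, -0.6, -0.3]
opening: 32.5
pos [488.3 251.7 256.8] xang 7.63 tilt [-0.0002  0.0009] F [-0.6 -0.6 -0.3] open 32.5 t 29.2
389 [323. 182.] mid [484.5 291.  149.6] mean [484.4 291.1 150.3] min [476.6 282.6 142.6] max [492.6 298.9 153.3]
385 [323. 275.] mid [494.5 216.1 146.6] mean [494.4 216.9 149.2] min [486.4 207.4 138.6] max [502.9 223.8 152.1]
25 [305. 296.] mid [483.2 191.9 140.6] mean [482.7 192.  140.3] min [478.8 191.  138. ] max [488.1 192.8 143.5]
[489.49378045 253.5760967  148.10551692] 97.63929351293967
```

View pics/end.png

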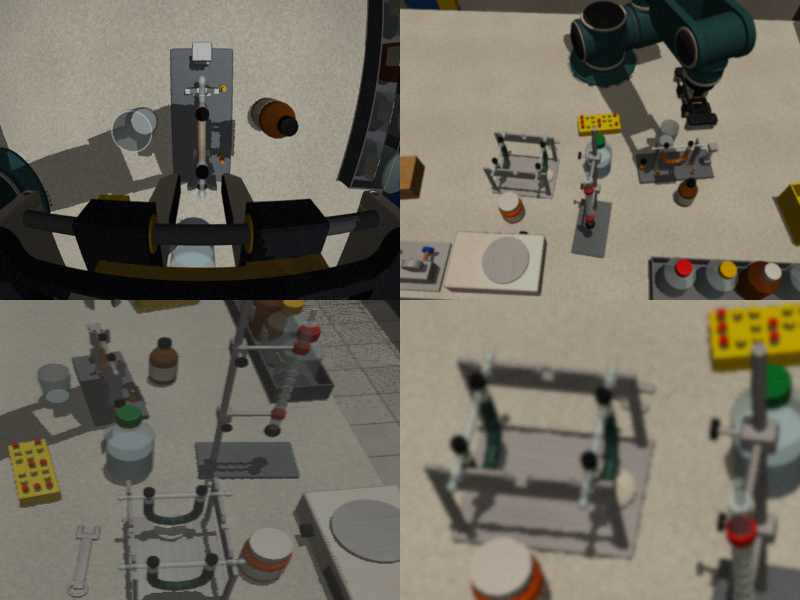

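The fresh orange tube hangs on the stand at (489.5,253.6), line 97.6°, where the spent one was at (489.5,252.8), 97.5°, and its stoppers are at the same height. Both green tubes hang in the rack, and the rest of the bench is unchanged. I'm handing in.

```bash
python3 -c "
from workcell import *
print(close_job())"
```

```text
the job is handed in; nothing more can be done
None
```

The two tubes are swapped and the job is handed in. The spent green tube hangs in the rack's empty place over the dish, and the fresh orange tube hangs on the stand. It took about 29 s of the 67 s allowed; `close_job()` gives no verdict.

- **Spent tube:** the wrist camera put its bridge at (552.5, -169.3) mm, about 2 mm lengthwise from the place I worked out. Its stoppers are level with the neighbouring tubes'. It lies at about -3.2°, against about -3.7° for the rack's notches.
- **Fresh tube:** it is within 1 mm and 0.1° of where the spent tube hung. Its stoppers are at the same height.
- **Forces:** the wrist force readings stayed under about 2 N. I read them only at the end of each move, so a brief peak in between would not show.
- **Rest of the bench:** the third tube measured about where it was in the wrist view after the first placement. In the last pictures it and the other objects looked unmoved; I did not measure those objects again. The gripper was open and about 125 mm above the tube at hand-in.

No check failed. The scene and side cameras disagreed with each other by 5–7 mm, so I worked from the wrist camera for the grasps and placings.

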